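# Run the coffee mill on its third grind stop

### The job

Fresh beans are in the coffee mill: push its open hopper lid over and down until it clicks home in its catch. Then turn the knob on its deck clockwise (seen from above) from off by three clicks to the third grind stop, not on to the fourth, and press the knob in there; the mill runs only while it is held, so finish with the knob still in your grip and pressed down. Do not shift the things that stand round the mill.

Things in the scene. Friction and masses are not known exactly. Their poses are not given: they have to be found in the camera images.
- mill: low cordless burr coffee mill, fixed to the worktop: an aluminium box with a black top moulding, 150 mm deep (its x) by 280 mm wide (its y), deck 100 mm above the worktop. Origin: centre of its underside; +x points to its back, +y to its left seen from the front, z up. A clear-walled bean hopper stands on its right part (x from -61 to 61 mm, y from -130 to -14 mm, rim at z = 136 mm); the knob is on the left part of the deck (axis at x = -5, y = +85 mm)
- lid_hinge (a point): middle of the hopper lid's hinge line, which runs along the mill's x at its right edge: mill frame (0, -131, 139) mm; does not move as the lid turns
- lid_edge (a point): middle of the free edge of the black hopper lid, on its outer face, 122 mm from the hinge line. The lid is a plate 128 mm (along the hinge) by 119 mm, 7 mm thick, with a flat 34 x 12 mm thumb tab (reaching 132 mm from the hinge) in the middle of the free edge. When shut the lid lies level, its outer face up at z = 145 mm
- hopper_lid (a joint): lid angle, rad: 0 = shut and seated, 1.57 = upright at the mill's right edge, more = leaning outwards to the right; at the start 1.0 to 1.7. A stiff hinge keeps it where it is left (about 1 to 2 N at the free edge move it). Between 0.09 and 0.045 a sprung roller catch resists the closing with about 10 N at the free edge, then snaps the lid down to 0 and keeps it there
- knob_grip (a point): point on the knob's vertical axis at the height to grip it, 136 mm above the worktop while not pressed. The knob has a raised black grip bar, 14 mm thick, 44 mm long and 34 mm high (from 15 to 49 mm above the deck), over a round skirt of 45 mm diameter. The point's y axis runs along the bar towards its pointer end (white line), its x axis across the bar's 14 mm. At off the pointer looks along the mill's +y (left). Free deck all round the knob
- knob_cap: the same knob as a body; origin on its axis at the height of the deck
- grind (a joint): angle of the knob, rad: 0 = off, growing clockwise seen from above. Click stops every 24 degrees (0.419): first 0.419, second 0.838, third 1.257 (72 degrees from off), fourth 1.676, fifth 2.094. Leaving a stop takes about 0.18 N m, half-way between two stops the knob snaps on to the next. Starts at off
- run_press (a joint): how far the knob is pressed in along its axis, m: 0 = out, 0.005 = fully in; a spring returns it, 4 N at first and 8 N fully in. It can be pressed at any angle of the knob
- coffee_jar: bystander: tall clear jar with a black lid, 84 mm across, 140 mm high, behind the mill; origin at its underside. Leave it alone
- jam: bystander: jam jar with a green lid, 64 mm across, 99 mm high, behind the mill to the left; origin at its underside. Leave it alone
- bowl: bystander: thin pale plastic bowl, 125 mm across, 44 mm high, left of the mill; origin at its underside. Leave it alone
- cork: bystander: wine cork standing on end, 23 mm across, 38 mm high, right of the mill; origin at its underside. Leave it alone

How it is judged:
By the outcome, as a careful person would: the job done as asked, in the order asked, and still so for the second after the job is handed in, while the arm keeps its last pose, push and grip.
It also fails if it takes over 51 s, if anything falls off the work surface, if the arm or the gripper's body presses on something with over 40 N, if the wrist force passes 120 N, or if a joint passes its speed limit or range.

### The arm

A 6-joint arm with a two-finger parallel gripper is mounted at the origin on a cart in front of the work surface, level with it; the furniture and walls round the work are solid. World frame = base frame: x ahead of the robot, y to its left, z up, the work surface at z = 0. Lengths are in m, angles in rad, forces in N, time in s.
With the tool pointing down it reaches from about 0.35 to 0.85 m from the base axis. Payload 8.1 kg.
Tool frame: the origin (TCP) lies at the very end of the fingers, on their centre line; the grasp point (between the pads) lies 19 mm behind it; z points along the fingers, y is the direction in which the jaws open and shut (so a half turn about z gives the same grasp; the last joint's range is limited). The gripper opens to 93 mm and grips with 3 to 60 N. Pads are 15 mm wide; open, the fingers measure 128 mm over their backs; the gripper's body (75 mm by 188 mm) begins 65 mm behind the grasp point.
Start: joints at [-1.329, 0.13, 1.488, -0, 1.523, -0.085], TCP at [0.193, -0.568, 0.18] pointing down, gripper open.
Joint ranges: [-2.96, 2.96], [-0.89, 2.26], [0.02, 2.5], [-1.34, 4.48], [0, 2.73], [-2.66, 2.66]. Speed limits (rad/s): [2.39, 2.39, 2.79, 3.14, 3.14, 3.14].

### API

Orientations are given as a rotation vector (axis times angle).
In Python, from plant import robot gives the robot as it stands.
- The arm moves only by the tool jog_arm, never from a script. Its argument "commands" is a list of rows, each a list of 3 entries, a list of its own where there are three numbers: the shift along the world's x, y, z scaled (see below), then the turn, a rotation vector about the world's x, y, z scaled (see below), then the closure, from -1 (fully open) to 1 (shut), so that 0 is half open. In form: [[[tx, ty, tz], [ax, ay, az], hand], ...]. A call has 1 to 10 rows; each row is the pose to reach, as a shift and turn from the pose measured when the call began, turning the shorter way round; what a row does not reach only later rows make up. The controller multiplies each number of a shift by 0.6 m and each number of a turn by 2 pi rad. A row lasts 1/8 s, in which the tool goes at most 62.5 mm and 10.7 degrees, less where a joint would pass 70% of its speed; a pose out of reach is approached as far as the arm can. A call with a number of a shift or a turn outside -1 to 1 is refused whole. A call with a gripper value outside its range is refused whole. The fingers move at their own pace and stop on an object; "newtons" is the grip in N (left out, the last holds). Time passes only in rows, so rows that repeat a pose let the fingers close. It gives the time, the measured TCP pose, the force and the opening at its end, in the units of the state.
- robot.read_state(): the state, without advancing time (a new reading comes with each control period).
- robot.read_camera(name): name is "scene" or "top" or "wrist"; returns a dict with "pixels" (400x640x3 uint8, red, green, blue), "fovy" (degrees; the focal length in pixels is half the picture's height over the tangent of half this angle, whatever the lens; pixels are square), "cx", "cy" (the principal point, pixels), "rvec" (rotation vector, rad) and "tvec" (3), from world to camera coordinates, as OpenCV has them; the wrist camera has in their place "tool_from_camera" (4x4, takes a point from camera to tool coordinates, whose origin is the TCP and whose axes are the flange's). Camera axes: x right, y down, z forward; pixel columns grow to the right and rows downward; lengths in m; the calibration is good to about 2 mm. A picture is of the moment at which its call begins: read the wrist's pose just before it. There is no depth.
- robot.close_job(): hands the job in, once; it reports no verdict.
Trained networks look in the newest picture that a camera, given by its name, has taken for a name from the list of things; names that differ only in an ending like _2 or _b are one class to them, and where a whole thing is asked for, a point or a joint stands for the part that bears it (a point fixed in the world has none). Each returns a list of dicts, best first, with "p" (0 to 1); they miss things now and then, are a little off and sometimes report something else, mostly with a low value. They report only what shows in the picture. A call takes as long as a camera call.
- robot.trace(camera, name): "pixels" (400x640 bool, what is visible of it) and "uv" ([column, row] in pixels, amid what is visible of it).
The state is a dict: "t": time; "q": joint angles; "dq": joint speeds; "joint_torque": joint torques, N m; "tool_pos": TCP position; "orientation": TCP orientation; "force": force on the tool from outside, world axes, zero at the start; "wrist_torque": the same for the moment, N m; "opening": finger opening in m.
Only numpy, scipy, OpenCV 4.12 (cv2) and the standard library are available. Lean on these libraries where they do the work, as an engineer would, in place of code of your own. Each camera call takes 0.05 s, during which the arm holds its last target.

## Working session

There is one attempt and no reset: what is moved stays moved. The work goes in short steps, Python scripts to look and compute and a tool call to move; the robot and the scene stay as the last step left them, time stands still between calls to the robot, and variables do not carry over. Pictures are saved under pics/ and viewed, and the job is handed in when it is done.

Besides the shell and the picture viewer there is one more tool, called after ">>>" in YAML: its name, and indented under it one key for each argument. jog_arm: Moves the arm, as the interface text tells. Shifts and turns lie within -1 to 1; 1 stands for 0.6 m of shift or 2 pi rad of turn. Its arguments: {"type":"object","properties":{"commands":{"type":"array"},"newtons":{"type":"number"}},"required":["commands"]}

```bash
ls; mkdir -p pics; cat > h.py <<'E'
import numpy as np, cv2
from plant import robot
def snap(n,f):
    c=robot.read_camera(n); cv2.imwrite('pics/'+f,c['pixels'][:,:,::-1]); return c
E
python3 - <<'E'
from h import *
s=robot.read_state(); print(s)
for n in ['scene','top']:
    c=snap(n,n+'0.png'); print(n,c['fovy'],c['cx'],c['cy'],c['rvec'],c['tvec'])
    R=cv2.Rodrigues(np.array(c['rvec']))[0]; print(-R.T@c['tvec'])
    for k in ['mill','lid_edge','hopper_lid','knob_grip','knob_cap','coffee_jar','jam','bowl','cork']:
        for d in robot.trace(n,k)[:2]: print(k,round(d['p'],2),d['uv'],d['pixels'].sum())
E
```

```text
pics
{'t': 0.0, 'q': array([-1.32938756e+00,  1.31176797e-01,  1.48929002e+00,  9.60456744e-06,
        1.52298011e+00, -8.54237353e-02]), 'dq': array([ 0.00089783,  0.00032171, -0.00070551, -0.00046314,  0.00121559,
       -0.00198513]), 'joint_torque': array([ 2.12093651e-04, -5.59852231e+01, -4.91757274e+01,  7.66511704e-02,
        3.55597422e-02, -1.72433552e-04]), 'tool_pos': array([ 0.19248417, -0.56760825,  0.17897227]), 'orientation': array([-3.09791337e+00, -5.10803755e-01,  2.11789741e-04]), 'force': array([-0.07513377, -0.67712473,  0.4849014 ]), 'wrist_torque': array([-0.00488954, -0.0081483 , -0.00497672]), 'opening': 0.09272791027838957}
scene 44.85443874745012 314.39262880668247 200.61618400233067 [ 2.1198274  -0.75924546  0.34839986] [-0.44160454  0.30268279  1.32355341]
[-0.18249662 -0.96031629  1.0406309 ]
mill 0.57 [282.9, 246.1] 723
lid_edge 0.3 [212.4, 189.1] 36
hopper_lid 0.69 [211.5, 187.6] 34
cork 0.46 [403.3, 275.8] 111
top 52.37209409106918 318.98238339399353 198.53834801133036 [ 2.19302886 -2.13052253  0.18866639] [-0.06468626  0.53486955  1.29817256]
[ 0.3460701  -0.00964112  1.36222769]
mill 0.64 [302.1, 216.9] 4319
lid_edge 0.65 [337.4, 208.6] 712
lid_edge 0.34 [271.9, 213.7] 190
hopper_lid 0.59 [336.9, 210.5] 735
knob_grip 0.63 [274.8, 216.8] 143
knob_grip 0.41 [302.6, 214.8] 4378
knob_cap 0.7 [272.7, 218.5] 144
coffee_jar 0.75 [292.5, 157.7] 798
jam 0.56 [249.5, 160.0] 455
bowl 0.83 [195.1, 225.1] 1175
bowl 0.47 [411.4, 180.8] 53
```

View pics/scene0.png

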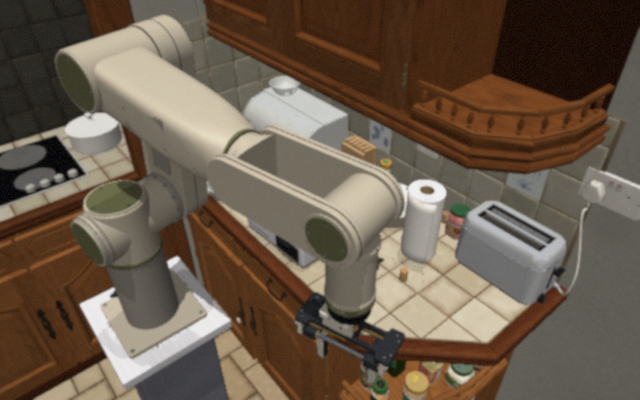

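View pics/top0.png

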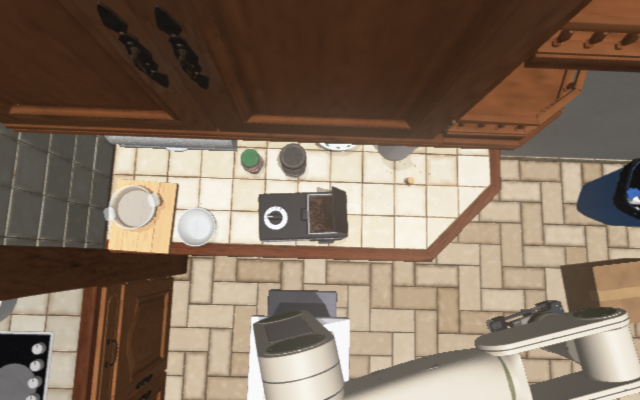

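The top view shows the mill at about (260-347, 190-240), with the knob at (275,217). The lid is near upright around (340,213). I'll zoom in.

```bash
python3 - <<'E'
from h import *
i=cv2.imread('pics/top0.png')[140:260,180:370]
cv2.imwrite('pics/topz.png',cv2.resize(i,None,fx=4.2,fy=4.2,interpolation=cv2.INTER_CUBIC))
c=robot.read_camera('top')
K=200/np.tan(np.radians(c['fovy']/2)); R=cv2.Rodrigues(np.array(c['rvec']))[0];o=-R.T@c['tvec']
def at(u,v,z):
    d=R.T@np.array([(u-c['cx'])/K,(v-c['cy'])/K,1]); return (o+d*(z-o[2])/d[2]).round(4)
for k,z in [('knob_cap',.12),('mill',.1),('coffee_jar',.14),('jam',.099),('bowl',.03),('cork',.038)]:
    for d in robot.trace('top',k)[:1]:
        print(k,at(*d['uv'],z))
        if k in('mill','knob_cap','knob_grip'):
            m=d['pixels']; r=cv2.minAreaRect(np.argwhere(m)[:,::-1].astype(np.float32)); print(r,[at(*p,.1) for p in cv2.boxPoints(r)])
print(at(409,181,.03))
E
```

```text
knob_cap [0.4661 0.0975 0.12  ]
((274.5, 217.0), (13.435027122497559, 13.435027122497559), 45.0) [array([0.4647, 0.1186, 0.1   ]), array([0.4952, 0.0905, 0.1   ]), array([0.4664, 0.0598, 0.1   ]), array([0.4361, 0.088 , 0.1   ])]
mill [ 0.6001 -0.3406  0.1   ]
((409.0, 180.5), (7.0, 8.0), 90.0) [array([ 0.6056, -0.3194,  0.1   ]), array([ 0.6064, -0.3451,  0.1   ]), array([ 0.5838, -0.345 ,  0.1   ]), array([ 0.5829, -0.3194,  0.1   ])]
coffee_jar [0.6375 0.0273 0.14  ]
jam [0.6297 0.1806 0.099 ]
bowl [0.4348 0.3419 0.03  ]
cork [ 0.6087 -0.3518  0.038 ]
[ 0.6068 -0.3501  0.03  ]
```

View pics/topz.png

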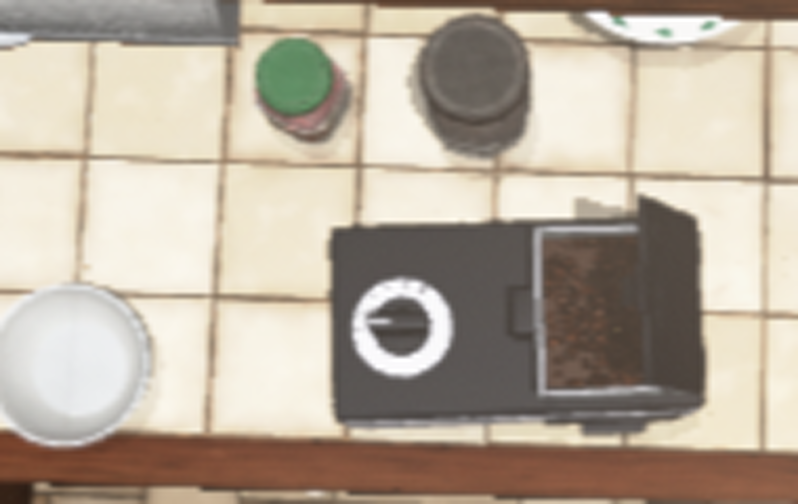

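```bash
cat >> h.py <<'E'
def cam(c):
    K=200/np.tan(np.radians(c['fovy']/2)); R=cv2.Rodrigues(np.array(c['rvec'],float))[0];o=-R.T@np.array(c['tvec'])
    def ray(u,v):
        return o,R.T@np.array([(u-c['cx'])/K,(v-c['cy'])/K,1])
    def at(u,v,z):
        o,d=ray(u,v); return o+d*(z-o[2])/d[2]
    def proj(p):
        q=R@(np.array(p)-o); return np.array([c['cx']+K*q[0]/q[2],c['cy']+K*q[1]/q[2]])
    return ray,at,proj
E
python3 - <<'E'
from h import *
c=robot.read_camera('top'); ray,at,proj=cam(c)
P=lambda X,Y,z: at(180+(X+.5)/4.2-.5,140+(Y+.5)/4.2-.5,z).round(4)
for n,X,Y,z in [('FL',340,418,.1),('BL',332,228,.1),('Bmid',535,220,.1),('Fmid',545,412,.1),('knob skirt',402,328,.112),('bar',403,325,.149),('hopFL',541,393,.136),('hopBL',537,230,.136),('hingeB',697,217,.139),('hingeF',704,405,.139)]: print(n,P(X,Y,z))
# lid free edge: hinge at mean
h=(P(697,217,.139)+P(704,405,.139))/2
for th in np.arange(1.0,1.75,.1):
    z=.139+.122*np.sin(th); print(th.round(2),'pred y',h[1]+.122*np.cos(th),'seen',P(639,197,z), P(640,388,z))
E
```

```text
FL [0.3959 0.1291 0.1   ]
BL [0.5365 0.1416 0.1   ]
Bmid [ 0.5473 -0.0092  0.1   ]
Fmid [ 0.4045 -0.0209  0.1   ]
knob skirt [0.4623 0.0856 0.112 ]
bar [0.461  0.0822 0.149 ]
hopFL [ 0.4163 -0.0173  0.136 ]
hopBL [ 0.5343 -0.0109  0.136 ]
hingeB [ 0.5471 -0.1268  0.139 ]
hingeF [ 0.4109 -0.1342  0.139 ]
1.0 pred y -0.06458311868408695 seen [ 0.5425 -0.078   0.2417] [ 0.4154 -0.0815  0.2417]
1.1 pred y -0.07516127318607957 seen [ 0.5414 -0.0777  0.2477] [ 0.415  -0.0811  0.2477]
1.2 pred y -0.08629235395384585 seen [ 0.5405 -0.0773  0.2527] [ 0.4147 -0.0808  0.2527]
1.3 pred y -0.09786514290780038 seen [ 0.5398 -0.0771  0.2566] [ 0.4145 -0.0805  0.2566]
1.4 pred y -0.10976400856617065 seen [ 0.5394 -0.077   0.2592] [ 0.4143 -0.0804  0.2592]
1.5 pred y -0.1218700613965403 seen [ 0.5391 -0.0769  0.2607] [ 0.4142 -0.0803  0.2607]
1.6 pred y -0.1340623417207573 seen [ 0.5391 -0.0768  0.2609] [ 0.4142 -0.0802  0.2609]
1.7 pred y -0.1462190283040541 seen [ 0.5392 -0.0769  0.26  ] [ 0.4142 -0.0803  0.26  ]
```

Lid is at about 1.1 rad and the mill is centred near (0.476, -0.004), with yaw about 0.07. I'll approach from the right of the lid with the fingers closed and the jaws along mill x.

>>> jog_arm:
  commands:
    - [[0.06,0.08,0.12],[0,0,0.03],1]
    - [[0.484,0.6,0.15],[0,0,0.2087],1]
    - [[0.484,0.6,0.15],[0,0,0.2087],1]
    - [[0.484,0.6,0.15],[0,0,0.2087],1]
    - [[0.484,0.6,0.15],[0,0,0.2087],1]
    - [[0.484,0.6,0.15],[0,0,0.2087],1]
    - [[0.484,0.6,0.15],[0,0,0.2087],1]
    - [[0.484,0.6,0.15],[0,0,0.2087],1]
    - [[0.484,0.6,0.15],[0,0,0.2087],1]
    - [[0.484,0.6,0.15],[0,0,0.2087],1]
  newtons: 30

```text
t: 2.65
tool_pos: [0.4827, -0.2085, 0.2699]
orientation: [-2.145, -2.295, 0.001]
force: [-0.7, 0.1, -0.2]
opening: 0.0014
```

```bash
python3 - <<'E'
from h import *
c=snap('top','top1.png'); w=snap('wrist','w1.png'); s=snap('scene','s1.png')
i=c['pixels'][140:260,230:400,::-1]
cv2.imwrite('pics/top1z.png',cv2.resize(i,None,fx=4.2,fy=4.2,interpolation=cv2.INTER_CUBIC))
print(w['tool_from_camera'],w['fovy'],robot.read_state()['t'])
i=s['pixels'][150:300,220:420,::-1]
cv2.imwrite('pics/s1z.png',cv2.resize(i,None,fx=4,fy=4,interpolation=cv2.INTER_CUBIC))
E
```

```text
[[ 1.13573154e-03 -9.62506932e-01 -2.71254706e-01  7.58747018e-02]
 [ 9.99998560e-01  1.43527396e-03 -9.05905874e-04 -8.93151666e-04]
 [ 1.26126550e-03 -2.71253287e-01  9.62507176e-01 -2.04672425e-01]
 [ 0.00000000e+00  0.00000000e+00  0.00000000e+00  1.00000000e+00]] 59.71819429087813 2.8
```

View pics/top1z.png

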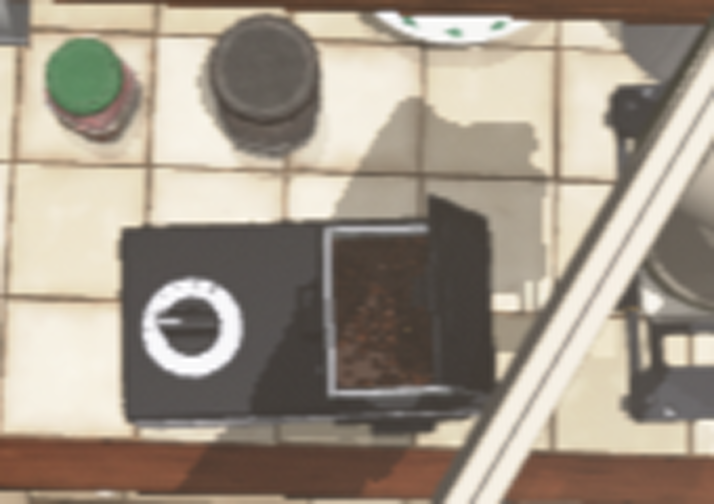

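View pics/w1.png

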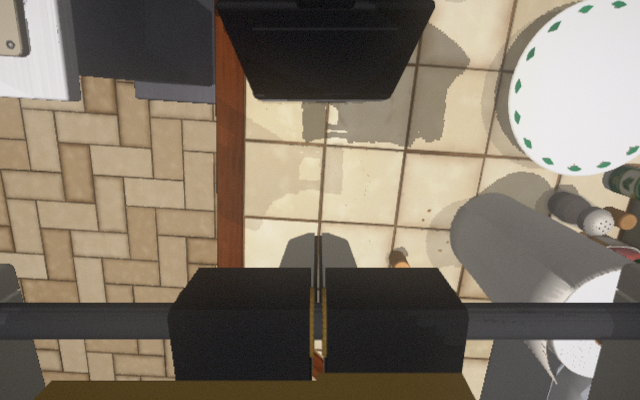

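View pics/s1z.png

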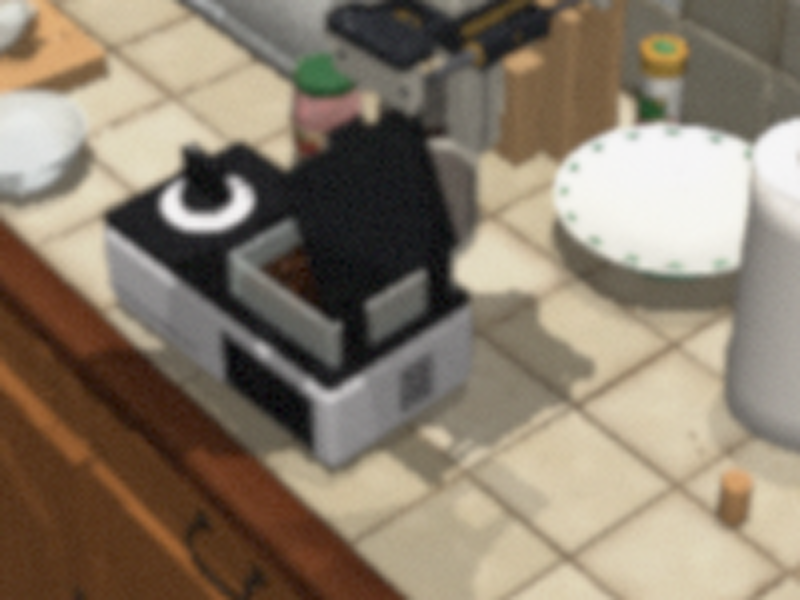

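The wrist view shows the lid's hinge edge at about (250-393, 98), centred on the tool axis. The lid leans inward at about 1.1 rad, and all the neighbours are clear. Now I'll push along the arc.

>>> jog_arm:
  commands:
    - [[0,0.08,-0.05],[0,0,0],1]
    - [[0,0.147,-0.05],[0,0,0],1]
    - [[0,0.175,-0.056],[0,0,0],1]
    - [[0,0.199,-0.061],[0,0,0],1]
    - [[0,0.214,-0.072],[0,0,0],1]
    - [[0,0.228,-0.082],[0,0,0],1]
    - [[0,0.241,-0.095],[0,0,0],1]
    - [[0,0.253,-0.108],[0,0,0],1]

```text
t: 3.8
tool_pos: [0.4826, -0.0547, 0.2089]
orientation: [-2.145, -2.293, -0.007]
force: [-4.7, 7.1, 12.5]
opening: 0.0003
```

```bash
python3 - <<'E'
from h import *
s=snap('scene','s2.png')
i=s['pixels'][150:300,220:420,::-1]
cv2.imwrite('pics/s2z.png',cv2.resize(i,None,fx=4,fy=4,interpolation=cv2.INTER_CUBIC))
st=robot.read_state(); print(st['tool_pos'],st['force'])
E
```

```text
[ 0.48274394 -0.05415068  0.20721332] [-5.59589901 14.37203273 20.25066616]
```

View pics/s2z.png

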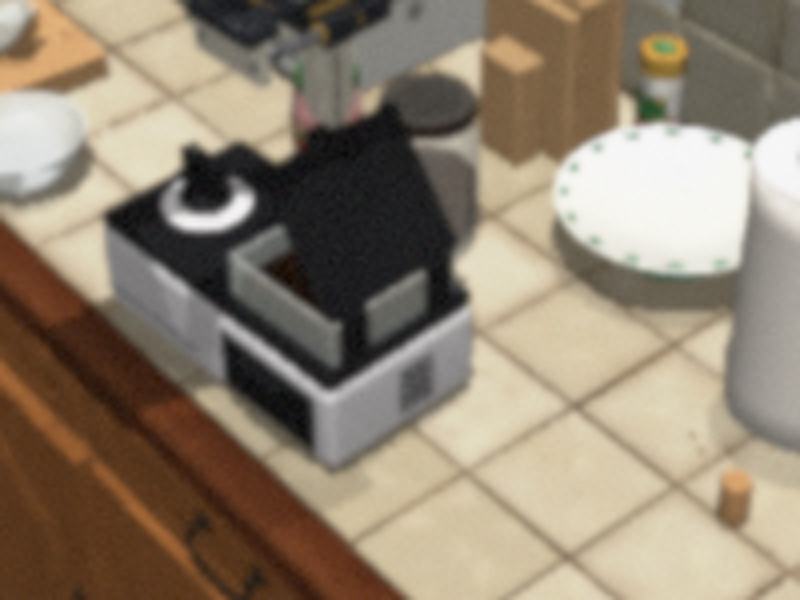

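Force is about 25 N, too much for this lid and roughly radial. I'll look closer before moving on.

```bash
python3 - <<'E'
from h import *
c=snap('top','top2.png'); w=snap('wrist','w2.png')
i=c['pixels'][140:260,230:400,::-1]
cv2.imwrite('pics/top2z.png',cv2.resize(i,None,fx=4.2,fy=4.2,interpolation=cv2.INTER_CUBIC))
st=robot.read_state(); print(st['tool_pos'],st['force'],st['wrist_torque'])
E
```

```text
[ 0.48323866 -0.05580669  0.20685137] [-2.00540598  8.81383165 12.08755489] [1.54915216 0.2424258  0.05145782]
```

View pics/top2z.png

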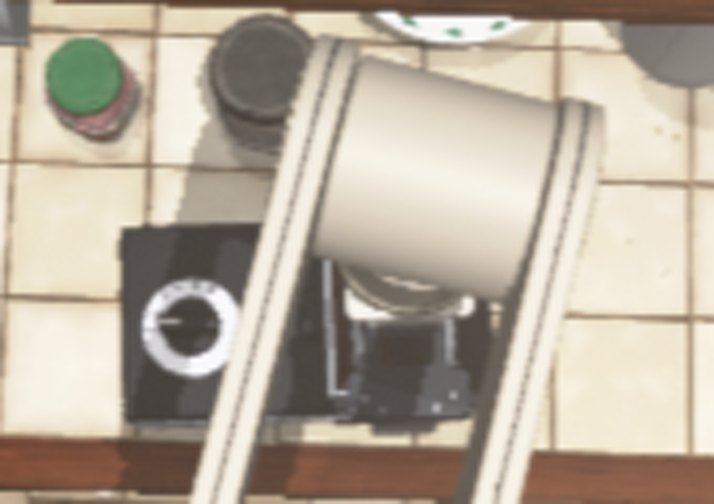

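View pics/w2.png

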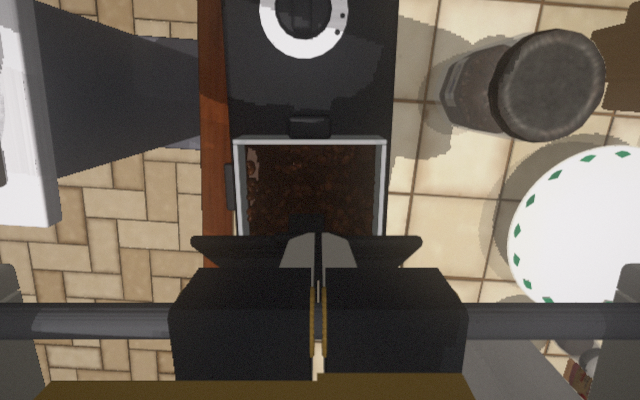

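```bash
python3 - <<'E'
from h import *
from scipy.spatial.transform import Rotation as Ro
w=robot.read_camera('wrist'); st=robot.read_state()
T=np.eye(4);T[:3,:3]=Ro.from_rotvec(st['orientation']).as_matrix();T[:3,3]=st['tool_pos']
T=T@np.array(w['tool_from_camera']);f=200/np.tan(np.radians(w['fovy']/2))
R=T[:3,:3];o=T[:3,3]
print(o,st['force'])
def ray(u,v): return R@np.array([(u-w['cx'])/f,(v-w['cy'])/f,1])
for u,v in [(192,237),(421,237)]: print(o+ray(u,v)*f*.128/229)
h=np.array([.485,-.135,.139])
for th in np.arange(.3,1.3,.1):
    out=[]
    for off,r in[(.006,.122)]:
        p=h+np.array([0,r*np.cos(th)-off*np.sin(th),r*np.sin(th)+off*np.cos(th)])
        q=R.T@(p-o); out.append((w['cx']+f*q[0]/q[2],w['cy']+f*q[1]/q[2], f*.128/q[2]))
    print(round(th,2),np.round(out,0))
q=R.T@(st['tool_pos']-o);print('tip',w['cx']+f*q[0]/q[2],w['cy']+f*q[1]/q[2])
q=lambda z,u,v:(o+ray(u,v)*(z-o[2])/ray(u,v)[2]).round(4)
print('hop left rim',q(.136,235,140),q(.136,386,140),'tab',q(.1,309,127),'skirt',q(.112,304,15))
E
```

```text
[0.47681959 0.01913122 0.41159922] [-1.29703427  7.61391761 11.16823242]
[ 0.41199707 -0.0599855   0.23015339]
[ 0.5397052  -0.05134851  0.23034253]
0.3 [[325. 160. 191.]]
0.4 [[325. 171. 200.]]
0.5 [[325. 183. 208.]]
0.6 [[325. 199. 216.]]
0.7 [[324. 216. 223.]]
0.8 [[323. 236. 230.]]
0.9 [[322. 258. 235.]]
1.0 [[321. 281. 240.]]
1.1 [[319. 305. 243.]]
1.2 [[318. 328. 245.]]
tip 319.4440555613558 224.07472262379048
hop left rim [ 0.4145 -0.0166  0.136 ] [ 0.5329 -0.0086  0.136 ] tab [ 0.4712 -0.0055  0.1   ] skirt [0.4623 0.081  0.112 ]
```

```bash
python3 - <<'E'
import cv2
i=cv2.imread('pics/w2.png')[120:300,180:440]
i=cv2.convertScaleAbs(i,alpha=2.2,beta=15)
cv2.imwrite('pics/w2z.png',cv2.resize(i,None,fx=3,fy=3,interpolation=cv2.INTER_CUBIC))
i=cv2.imread('pics/s2.png')[150:240,260:360]
i=cv2.convertScaleAbs(i,alpha=2.2,beta=15)
cv2.imwrite('pics/s2zz.png',cv2.resize(i,None,fx=6,fy=6,interpolation=cv2.INTER_CUBIC))
E
```

```text
(no output)
```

View pics/w2z.png

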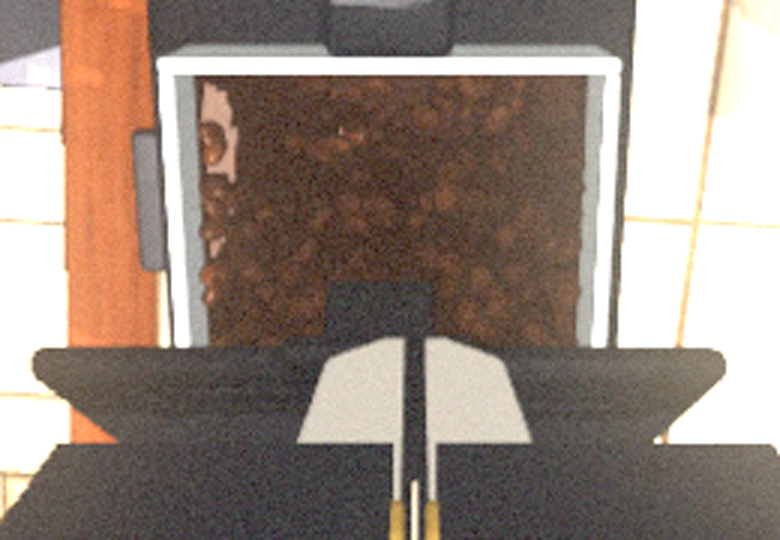

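View pics/s2zz.png

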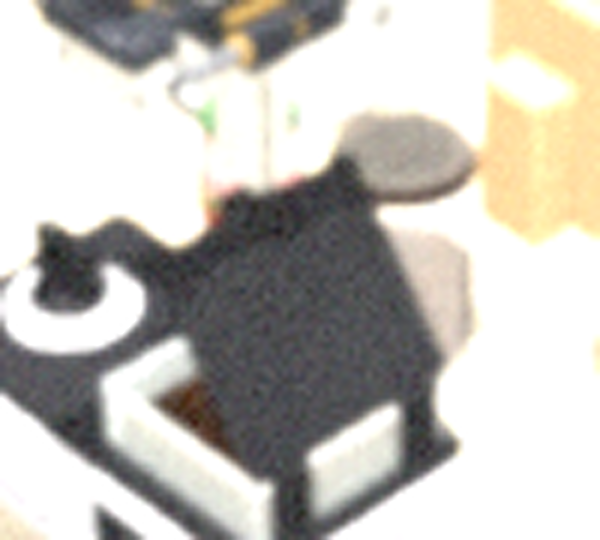

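The images don't agree with my contact model, so I'll lift straight up to clear it and look again.

>>> jog_arm:
  commands:
    - [[0,0,0.05],[0,0,0],1]
    - [[0,0,0.1],[0,0,0],1]
    - [[0,0,0.15],[0,0,0],1]
    - [[0,-0.05,0.15],[0,0,0],1]

```text
t: 4.5
tool_pos: [0.4848, -0.086, 0.2998]
orientation: [2.141, 2.292, 0.009]
force: [0.0, -1.2, -0.7]
opening: -0.0002
```

```bash
python3 - <<'E'
from h import *
from scipy.spatial.transform import Rotation as Ro
st=robot.read_state();w=snap('wrist','w3.png');s=snap('scene','s3.png')
print(st['tool_pos'],st['force'])
a=cv2.convertScaleAbs(w['pixels'][:,:,::-1],alpha=1.8,beta=10)
cv2.imwrite('pics/w3b.png',a)
i=s['pixels'][150:250,250:370,::-1]
i=cv2.convertScaleAbs(i,alpha=1.8,beta=10)
cv2.imwrite('pics/s3z.png',cv2.resize(i,None,fx=5,fy=5,interpolation=cv2.INTER_CUBIC))
E
```

```text
[ 0.48482431 -0.08596752  0.29975066] [ 0.03794882 -1.19027909 -0.68200559]
```

View pics/w3b.png

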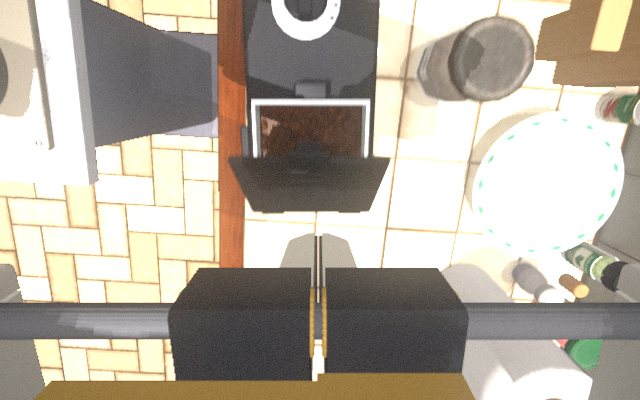

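View pics/s3z.png

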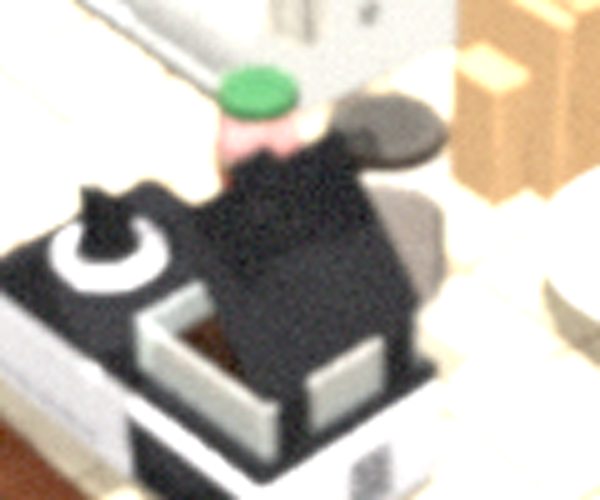

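```bash
cat >> h.py <<'E'
from scipy.spatial.transform import Rotation as Ro
def wc(w,st):
    T=np.eye(4);T[:3,:3]=Ro.from_rotvec(st['orientation']).as_matrix();T[:3,3]=st['tool_pos']
    T=T@np.array(w['tool_from_camera']);f=200/np.tan(np.radians(w['fovy']/2))
    R=T[:3,:3];o=T[:3,3]
    ray=lambda u,v:R@np.array([(u-w['cx'])/f,(v-w['cy'])/f,1])
    at=lambda u,v,z:(o+ray(u,v)*(z-o[2])/ray(u,v)[2]).round(4)
    def proj(p):
        q=R.T@(np.array(p)-o); return np.array([w['cx']+f*q[0]/q[2],w['cy']+f*q[1]/q[2]])
    return ray,at,proj,o,f
E
python3 - <<'E'
from h import *
st=robot.read_state();w=robot.read_camera('wrist'); print(w['cx'],w['cy'],st['force'])
ray,at,proj,o,f=wc(w,st); print(o)
print('rim', at(252,100,.136),at(370,100,.136))
print('deck right?', at(246,128,.1),at(376,128,.1))
print('knob skirt',at(307,5,.11))
for th in np.arange(.4,1.0,.1):
    z=.139+.122*np.sin(th)+.006*np.cos(th)
    print(th,at(232,158,z),at(390,158,z),'hinge',at(250,211,.139+.006*np.cos(th)),at(371,211,.139+.006*np.cos(th)))
print('tip',proj(st['tool_pos']))
E
```

```text
317.7377187200009 196.03213456946443 [-0.26796202  0.11087578  0.40904625]
[ 0.47711646 -0.01278193  0.50162554]
rim [ 0.4116 -0.019   0.136 ] [ 0.5307 -0.0113  0.136 ]
deck right? [ 0.3988 -0.0508  0.1   ] [ 0.546  -0.0412  0.1   ]
knob skirt [0.4611 0.0769 0.11  ]
0.4 [ 0.4045 -0.0694  0.192 ] [ 0.5457 -0.0602  0.192 ] hinge [ 0.4126 -0.1345  0.1445] [ 0.5428 -0.126   0.1445]
0.5 [ 0.407  -0.0674  0.2028] [ 0.5433 -0.0585  0.2028] hinge [ 0.4126 -0.1346  0.1443] [ 0.5428 -0.1261  0.1443]
0.6 [ 0.4094 -0.0656  0.2128] [ 0.5411 -0.057   0.2128] hinge [ 0.4125 -0.1347  0.144 ] [ 0.5429 -0.1262  0.144 ]
0.7 [ 0.4116 -0.0639  0.2222] [ 0.539  -0.0556  0.2222] hinge [ 0.4124 -0.1348  0.1436] [ 0.5429 -0.1263  0.1436]
0.7999999999999999 [ 0.4136 -0.0623  0.2307] [ 0.5371 -0.0543  0.2307] hinge [ 0.4124 -0.1349  0.1432] [ 0.543  -0.1265  0.1432]
0.8999999999999999 [ 0.4153 -0.0609  0.2383] [ 0.5354 -0.0531  0.2383] hinge [ 0.4123 -0.1351  0.1427] [ 0.5431 -0.1266  0.1427]
tip [319.44546192 224.06964803]
```

```bash
python3 - <<'E'
from h import *
s=robot.read_camera('scene'); ray,at,proj=cam(s)
def mark(fn,p,out,box):
    i=cv2.imread('pics/'+fn);x0,y0,x1,y1=box
    i=cv2.resize(cv2.convertScaleAbs(i[y0:y1,x0:x1],alpha=1.8,beta=5),None,fx=5,fy=5,interpolation=cv2.INTER_CUBIC)
    for q,c in p:
        a=proj(q);print(a); cv2.circle(i,tuple(int(v) for v in ((a-[x0,y0]+.5)*5)),4,c,1)
    cv2.imwrite('pics/'+out,i)
B=(255,140,375,240)
t=np.array([.4827,-.2085,.2699])
mark('s1.png',[(t,(0,0,255)),(t+[0,0,.025],(0,255,0))],'m1.png',B)
t=np.array([.4828,-.055,.207])
mark('s2.png',[(t,(0,0,255)),(t+[0,0,.025],(0,255,0))],'m2.png',B)
w=cv2.imread('pics/w3b.png')[215:300,250:390]; cv2.imwrite('pics/w3t.png',cv2.resize(w,None,fx=5,fy=5,interpolation=cv2.INTER_CUBIC))
E
```

```text
[337.36649387 198.96030608]
[337.46861851 191.26680807]
[302.19873448 191.51343058]
[301.90221722 184.48372961]
```

View pics/m1.png

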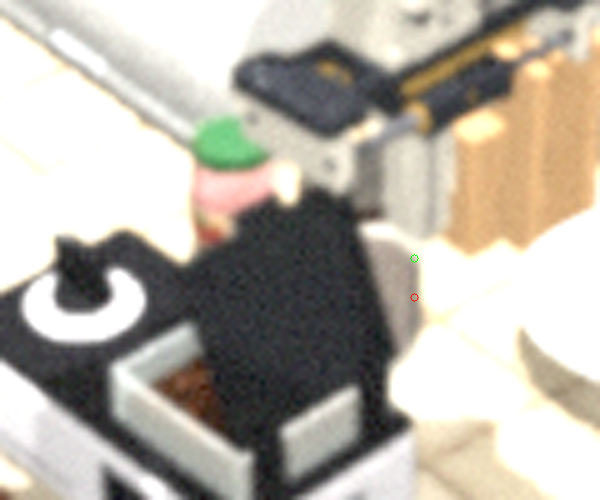

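View pics/m2.png

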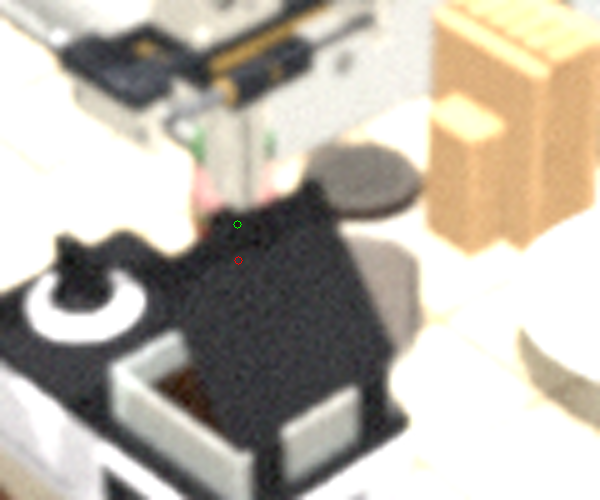

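View pics/w3t.png

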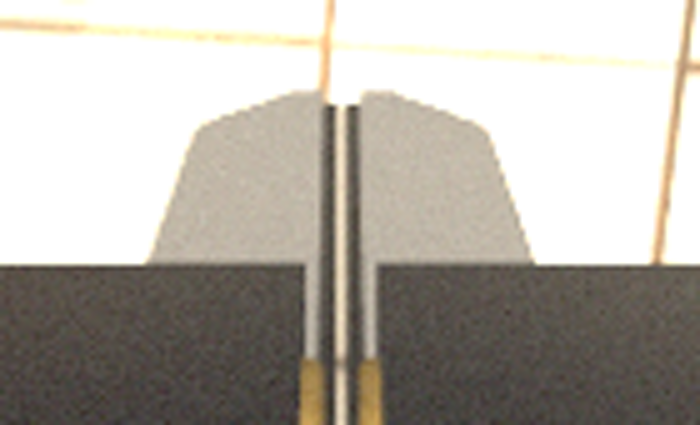

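```bash
python3 - <<'E'
from h import *
s=robot.read_camera('scene'); ray,at,proj=cam(s)
print('cork',proj([.6087,-.3518,.02]),[d['uv'] for d in robot.trace('scene','cork')[:1]])
print('jar top',proj([.6375,.0273,.14]),'deckFR',proj([.470-.075-.009*1,-.001-.14-.005,.1]))
i=cv2.imread('pics/scene0.png');x0,y0,x1,y1=290,290,420,390
i=cv2.resize(i[y0:y1,x0:x1],None,fx=5,fy=5,interpolation=cv2.INTER_CUBIC)
t=np.array([.1925,-.5676,.179]); u=np.array([.32,-.947,0])
for q,c in [(t,(0,0,255)),(t+[0,0,.03],(0,255,0)),(t+u*.0465,(255,0,0)),(t-u*.0465,(255,0,0))]:
    a=proj(q);cv2.circle(i,tuple(int(v) for v in ((a-[x0,y0]+.5)*5)),4,c,2)
cv2.imwrite('pics/m0.png',i)
E
```

```text
cork [402.48936605 274.02270956] [[224.6, 185.2]]
jar top [325.15310371 178.07256253] deckFR [296.07025836 250.19637469]
```

View pics/m0.png

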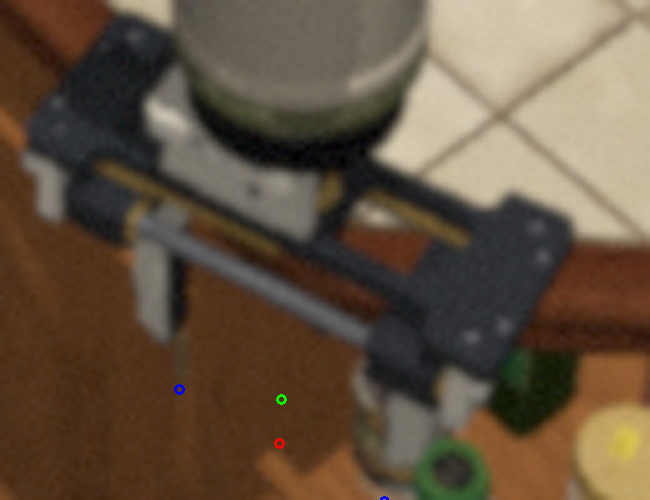

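The visible finger end sits about 30 mm short of the reported TCP in both the scene and wrist views, though there may be a clear tip below it. I'll open the fingers and check.

>>> jog_arm:
  commands:
    - [[0,-0.1,0.05],[0,0,0],0]
    - [[0,-0.15,0.05],[0,0,0],0]
    - [[0,-0.15,0.05],[0,0,0],0]
    - [[0,-0.15,0.05],[0,0,0],0]

```text
t: 5.3
tool_pos: [0.483, -0.1749, 0.3256]
orientation: [-2.146, -2.293, -0.005]
force: [-0.5, -0.3, 0.9]
opening: 0.0357
```

```bash
python3 - <<'E'
from h import *
st=robot.read_state();w=snap('wrist','w4.png');s=snap('scene','s4.png')
print(st['tool_pos'],st['force'],st['opening'])
ray,at,proj=cam(s)
t=st['tool_pos']
x0,y0,x1,y1=270,100,400,220
i=cv2.imread('pics/s4.png')
i=cv2.resize(i[y0:y1,x0:x1],None,fx=5,fy=5,interpolation=cv2.INTER_CUBIC)
for q,c in [(t,(0,0,255)),(t+[st['opening']/2,0,0],(255,0,0)),(t-[st['opening']/2,0,0],(255,0,0))]:
    a=proj(q);cv2.circle(i,tuple(int(v) for v in ((a-[x0,y0]+.5)*5)),4,c,1)
cv2.imwrite('pics/s4z.png',i)
_,_,pw,_,_=wc(w,st)
i=cv2.convertScaleAbs(cv2.imread('pics/w4.png'),alpha=1.2)
for q,c in [(t,(0,0,255)),(t+[st['opening']/2,0,0],(255,0,0)),(t-[st['opening']/2,0,0],(255,0,0))]:
    a=pw(q);cv2.circle(i,tuple(int(v) for v in a),3,c,1)
cv2.imwrite('pics/w4z.png',cv2.resize(i[170:360,180:460],None,fx=2.8,fy=2.8,interpolation=cv2.INTER_CUBIC))
E
```

```text
[ 0.48299281 -0.17491045  0.32556945] [-0.4958587  -0.29789463  0.85813571] 0.03565423563106839
```

View pics/s4z.png

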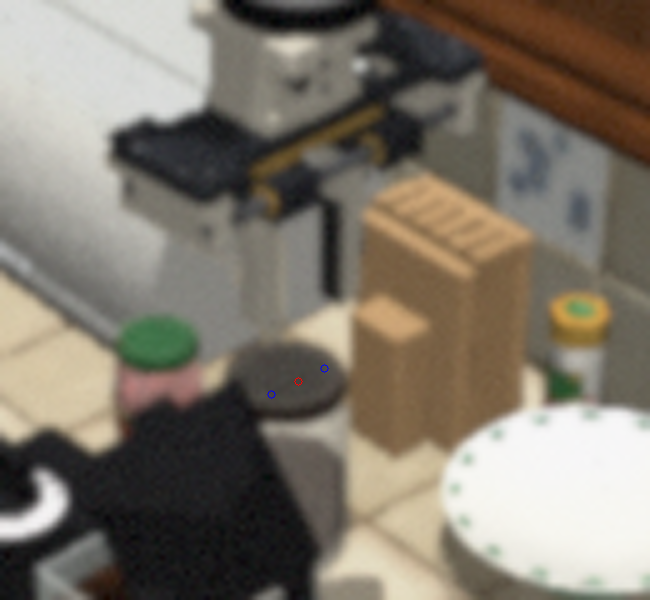

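View pics/w4z.png

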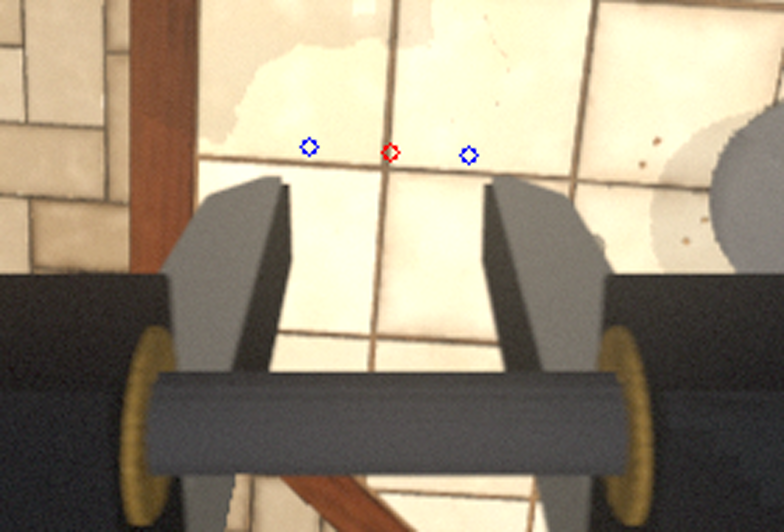

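>>> jog_arm:
  commands:
    - [[-0.012,0.06,-0.08],[0,0,0],1]
    - [[-0.012,0.1,-0.15],[0,0,0],1]
    - [[-0.012,0.125,-0.19],[0,0,0],1]
    - [[-0.012,0.131,-0.196],[0,0,0],1]
    - [[-0.012,0.15,-0.213],[0,0,0],1]
    - [[-0.012,0.168,-0.231],[0,0,0],1]
    - [[-0.012,0.168,-0.231],[0,0,0],1]

```text
t: 6.28
tool_pos: [0.4756, -0.0731, 0.1867]
orientation: [-2.143, -2.294, -0.004]
force: [0.2, 0.9, -0.6]
opening: 0.0004
```

```bash
python3 - <<'E'
from h import *
st=robot.read_state();w=snap('wrist','w5.png')
print(st['tool_pos'],st['force'],st['opening'])
i=cv2.convertScaleAbs(cv2.imread('pics/w5.png'),alpha=2,beta=10)
cv2.imwrite('pics/w5z.png',cv2.resize(i[100:320,180:460],None,fx=2.7,fy=2.7,interpolation=cv2.INTER_CUBIC))
E
```

```text
[ 0.47562303 -0.07307474  0.18665648] [ 0.15654744  0.8554158  -0.64322115] 0.000442811852726039
```

View pics/w5z.png

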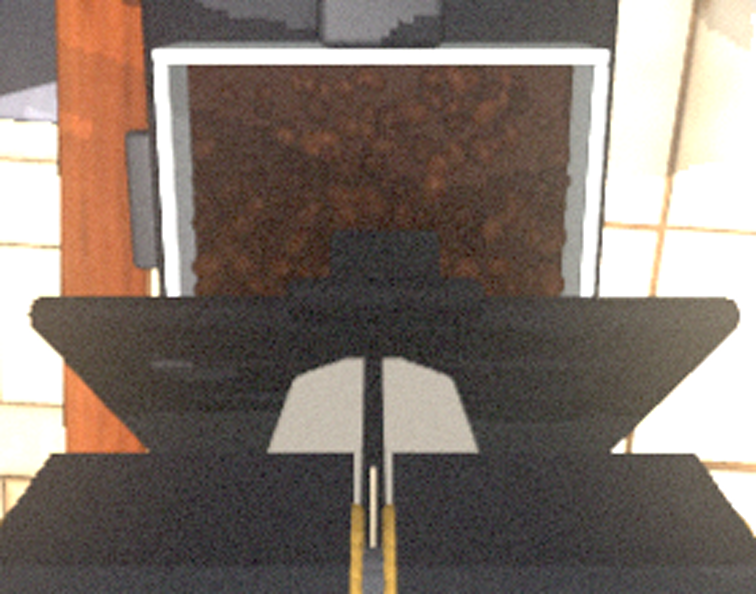

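Force is near zero here, so the usable finger end really is about 28 mm short of the TCP. The lid is at about 0.79. I'll continue the arc with that offset.

>>> jog_arm:
  commands:
    - [[0,0.01,-0.012],[0,0,0],1]
    - [[0,0.021,-0.024],[0,0,0],1]
    - [[0,0.03,-0.038],[0,0,0],1]
    - [[0,0.039,-0.052],[0,0,0],1]
    - [[0,0.039,-0.052],[0,0,0],1]

```text
t: 6.95
tool_pos: [0.4751, -0.0497, 0.1547]
orientation: [-2.142, -2.294, -0.003]
force: [0.2, 0.1, 0.1]
opening: 0.0005
```

```bash
python3 - <<'E'
from h import *
st=robot.read_state();w=snap('wrist','w6.png')
print(st['tool_pos'],st['force'],st['opening'])
i=cv2.convertScaleAbs(cv2.imread('pics/w6.png'),alpha=2,beta=10)
cv2.imwrite('pics/w6z.png',cv2.resize(i[60:320,160:480],None,fx=2.3,fy=2.3,interpolation=cv2.INTER_CUBIC))
E
```

```text
[ 0.4750758  -0.04965004  0.15471886] [0.18394187 0.08922378 0.10533165] 0.00047987189043031725
```

View pics/w6z.png

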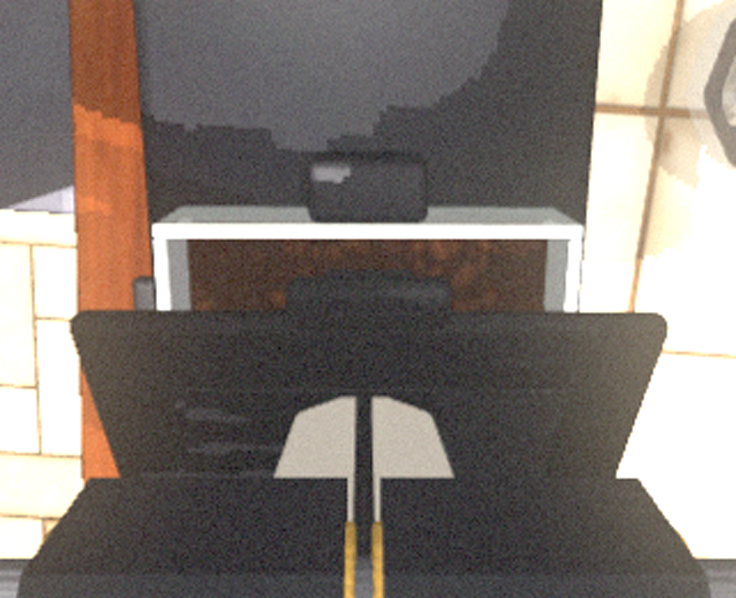

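The lid is following at about 0.41 rad, as the model predicts, with low force. On to the catch.

>>> jog_arm:
  commands:
    - [[0,0.007,-0.015],[0,0,0],1]
    - [[0,0.012,-0.03],[0,0,0],1]
    - [[0,0.015,-0.046],[0,0,0],1]
    - [[0,0.016,-0.055],[0,0,0],1]
    - [[0,0.017,-0.063],[0,0,0],1]
    - [[0,0.017,-0.063],[0,0,0],1]

```text
t: 7.75
tool_pos: [0.4751, -0.0397, 0.1171]
orientation: [-2.142, -2.294, -0.003]
force: [-0.2, -0.9, -0.1]
opening: 0.0003
```

```bash
python3 - <<'E'
from h import *
st=robot.read_state();w=snap('wrist','w7.png')
print(st['tool_pos'],st['force'],st['opening'])
i=cv2.convertScaleAbs(cv2.imread('pics/w7.png'),alpha=2,beta=10)
cv2.imwrite('pics/w7z.png',cv2.resize(i[60:320,160:480],None,fx=2.3,fy=2.3,interpolation=cv2.INTER_CUBIC))
E
```

```text
[ 0.47514479 -0.03974003  0.11712533] [-0.24387406 -0.85978285 -0.06597436] 0.0003013890152544611
```

View pics/w7z.png

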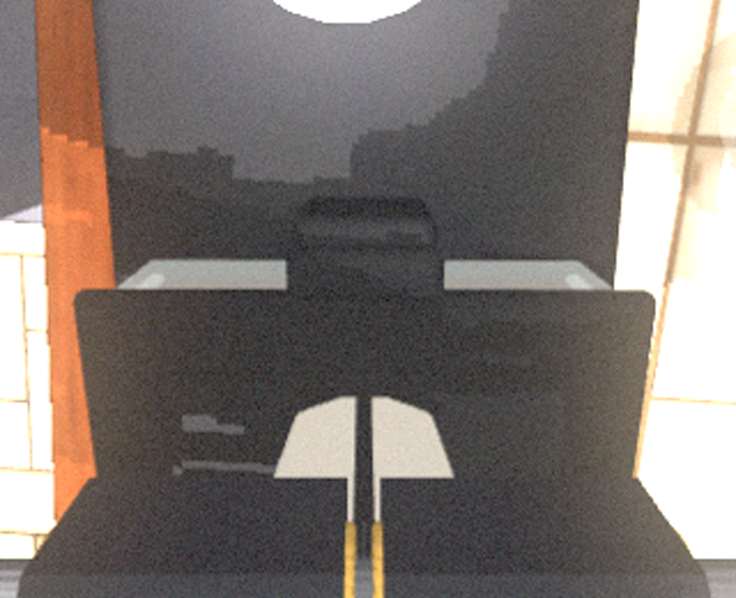

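>>> jog_arm:
  commands:
    - [[0,0,-0.005],[0,0,0],1]
    - [[0,0,-0.01],[0,0,0],1]
    - [[0,0,-0.01],[0,0,0],1]

```text
t: 8.18
tool_pos: [0.4759, -0.0396, 0.1124]
orientation: [-2.143, -2.295, -0.005]
force: [-2.0, 1.5, 5.1]
opening: 0.0005
```

>>> jog_arm:
  commands:
    - [[0,0,-0.006],[0,0,0],1]
    - [[0,0,-0.006],[0,0,0],1]

```text
t: 8.43
tool_pos: [0.4758, -0.0397, 0.1086]
orientation: [-2.143, -2.295, -0.005]
force: [-0.3, -0.8, 0.1]
opening: 0.0005
```

>>> jog_arm:
  commands:
    - [[0,0,-0.006],[0,0,0],1]
    - [[0,0,-0.011],[0,0,0],1]
    - [[0,0,-0.011],[0,0,0],1]

```text
t: 8.8
tool_pos: [0.4767, -0.0398, 0.1064]
orientation: [2.144, 2.296, 0.006]
force: [-16.8, 3.4, 34.7]
opening: 0.0003
```

Contact at TCP z≈0.107 with 35 N: the lid is hard-seated after a brief drop in force (the click). I'll lift and verify.

>>> jog_arm:
  commands:
    - [[0,0,0.05],[0,0,0],1]
    - [[0,0,0.15],[0,0,0],0]
    - [[0,0,0.2],[0,0,0],-0.3]
    - [[-0.02,0.05,0.2],[0,0,0],-0.3]
    - [[-0.02,0.05,0.2],[0,0,0],-0.3]

```text
t: 9.43
tool_pos: [0.4646, -0.0087, 0.2267]
orientation: [2.142, 2.297, 0.007]
force: [-0.0, -0.7, -0.2]
opening: 0.0362
```

```bash
python3 - <<'E'
from h import *
st=robot.read_state();w=snap('wrist','w8.png');s=snap('scene','s8.png')
print(st['tool_pos'],st['force'],st['opening'])
i=cv2.convertScaleAbs(cv2.imread('pics/w8.png'),alpha=1.6,beta=10)
cv2.imwrite('pics/w8b.png',i)
i=cv2.convertScaleAbs(cv2.imread('pics/s8.png')[140:250,240:370],alpha=2,beta=10)
cv2.imwrite('pics/s8z.png',cv2.resize(i,None,fx=5,fy=5,interpolation=cv2.INTER_CUBIC))
E
```

```text
[ 0.464592   -0.00872505  0.22668258] [-0.01317049 -0.68975858 -0.16023846] 0.036230406535703315
```

View pics/w8b.png

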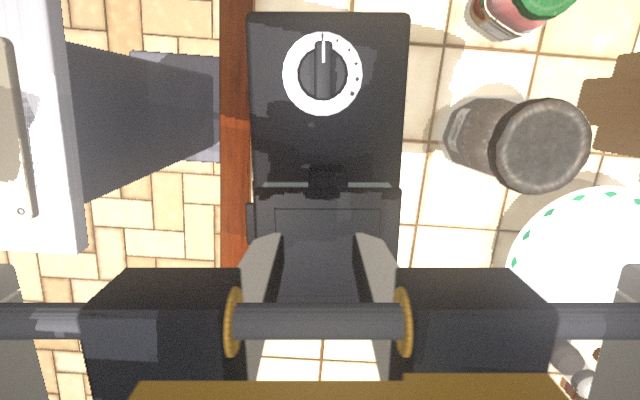

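View pics/s8z.png

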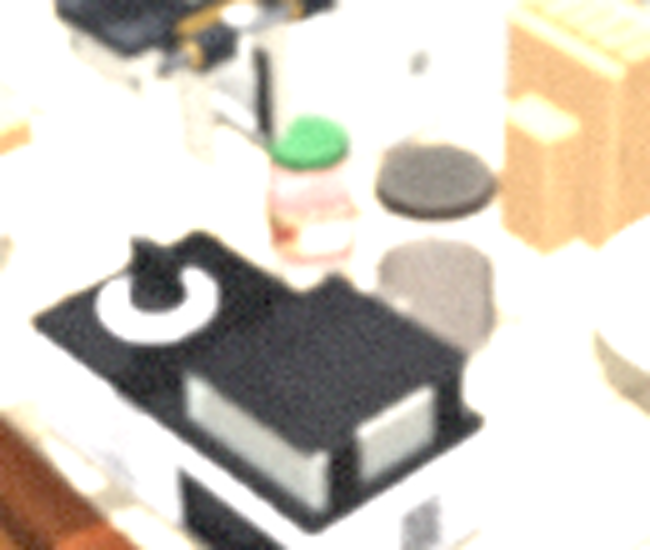

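```bash
python3 - <<'E'
from h import *
st=robot.read_state();w=robot.read_camera('wrist')
ray,at,proj,o,f=wc(w,st)
i=cv2.convertScaleAbs(cv2.imread('pics/w8.png'),alpha=2.2,beta=15)[20:130,260:385]
cv2.imwrite('pics/k8.png',cv2.resize(i,None,fx=6,fy=5.4,interpolation=cv2.INTER_CUBIC))
g=cv2.imread('pics/w8.png',0)[20:130,260:385]; m=(g>170).astype(np.uint8)
c,_=cv2.findContours(m,cv2.RETR_EXTERNAL,cv2.CHAIN_APPROX_NONE); c=max(c,key=len)
e=cv2.fitEllipse(c); u,v=e[0][0]+260,e[0][1]+20; print(e,u,v,'ring',at(u,v,.101))
print('skirt',at(323,71,.115),'deck corners',at(248,15,.1),at(410,15,.1))
print('lid free', at(258,187,.145),at(400,187,.145))
ex=[at(x,y,.149) for x,y in[(318,43),(333,43),(318,98),(333,98)]];print(ex)
E
```

```text
((61.568477630615234, 53.98591232299805), (73.58320617675781, 74.17884826660156), 55.90549087524414) 321.56847763061523 73.98591232299805 ring [0.4603 0.0868 0.101 ]
skirt [0.4613 0.0883 0.115 ] deck corners [0.3936 0.1302 0.1   ] [0.5328 0.1401 0.1   ]
lid free [ 0.413 -0.01   0.145] [ 0.5328 -0.0016  0.145 ]
[array([0.4557, 0.1053, 0.149 ]), array([0.4669, 0.1061, 0.149 ]), array([0.4585, 0.0658, 0.149 ]), array([0.4701, 0.0666, 0.149 ])]
```

View pics/k8.png

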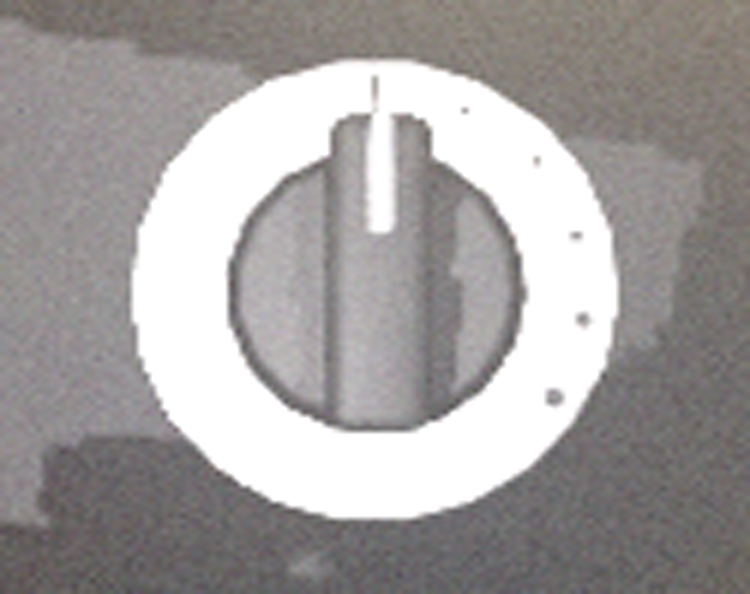

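Scene and wrist views both show the lid flat and shut. The knob is at off, around (322,73), with the bar along the tool x axis. I'll take a closer look before gripping.

>>> jog_arm:
  commands:
    - [[-0.005,0.07,-0.02],[0,0,0],-0.2]
    - [[-0.005,0.09,-0.02],[0,0,0],-0.2]
    - [[-0.005,0.09,-0.02],[0,0,0],-0.2]
    - [[-0.005,0.09,-0.02],[0,0,0],-0.2]

```text
t: 10.07
tool_pos: [0.4619, 0.043, 0.214]
orientation: [2.144, 2.296, 0.005]
force: [-0.6, 0.4, -0.1]
opening: 0.0557
```

```bash
python3 - <<'E'
from h import *
st=robot.read_state();w=snap('wrist','w9.png')
print(st['tool_pos'],st['orientation'],st['force'],st['opening'])
ray,at,proj,o,f=wc(w,st)
g=cv2.imread('pics/w9.png',0)
i=cv2.convertScaleAbs(cv2.imread('pics/w9.png'),alpha=2,beta=15)[60:260,220:420]
cv2.imwrite('pics/k9.png',cv2.resize(i,None,fx=3,fy=3,interpolation=cv2.INTER_CUBIC))
for kx,ky in [(.461,.085)]:
    print(proj([kx,ky,.101]),proj([kx,ky,.149]),proj([kx,ky,.115]))
E
```

```text
[0.46187334 0.04298587 0.21399142] [2.14370618 2.29580752 0.00482883] [-0.56334052  0.38408513 -0.12246407] 0.05573680741933532
[321.01462397 137.02272198] [321.66210736 143.64701303] [321.18297183 138.74505994]
```

View pics/k9.png

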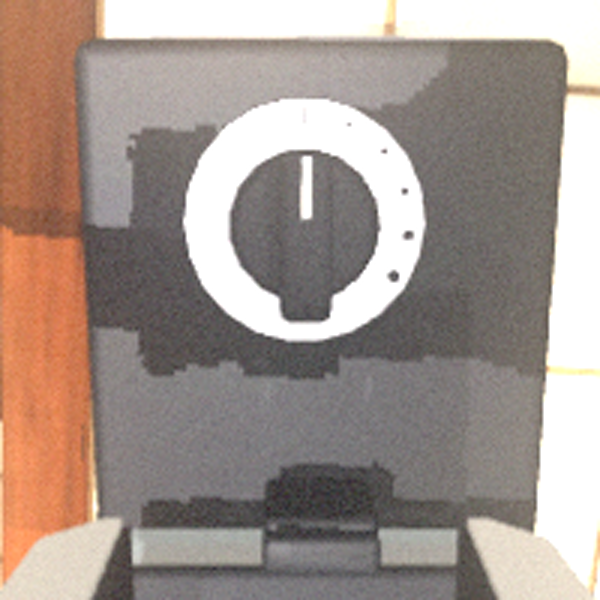

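>>> jog_arm:
  commands:
    - [[0,0.073,0],[0,0,0],-0.2]
    - [[0,0.073,-0.08],[0,0,0],-0.2]
    - [[0,0.073,-0.15],[0,0,0],-0.2]
    - [[0,0.073,-0.2],[0,0,0],-0.2]
    - [[0,0.073,-0.215],[0,0,0],-0.2]
    - [[0,0.073,-0.215],[0,0,0],-0.2]

```text
t: 10.88
tool_pos: [0.4621, 0.0863, 0.0854]
orientation: [2.145, 2.295, 0.005]
force: [0.9, -0.2, 0.5]
opening: 0.0557
```

```bash
python3 - <<'E'
from h import *
st=robot.read_state();w=snap('wrist','w10.png');s=snap('scene','s10.png')
print(st['tool_pos'],st['force'],st['opening'])
i=cv2.convertScaleAbs(cv2.imread('pics/w10.png'),alpha=2,beta=15)
cv2.imwrite('pics/w10b.png',i)
i=cv2.convertScaleAbs(cv2.imread('pics/s10.png')[130:240,220:350],alpha=2,beta=10)
cv2.imwrite('pics/s10z.png',cv2.resize(i,None,fx=5,fy=5,interpolation=cv2.INTER_CUBIC))
E
```

```text
[0.46208363 0.08628411 0.08542055] [ 0.92508027 -0.17097559  0.53930666] 0.05573168289610472
```

View pics/w10b.png

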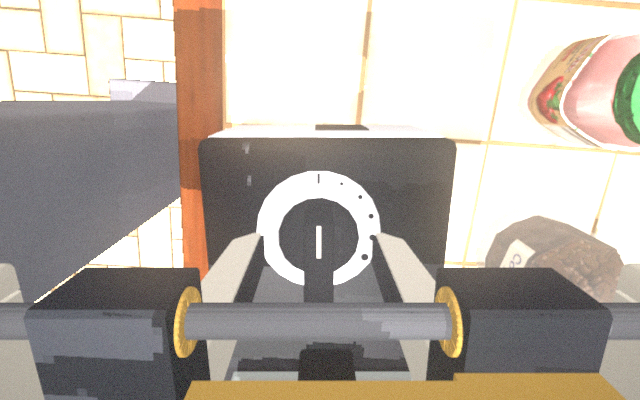

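View pics/s10z.png

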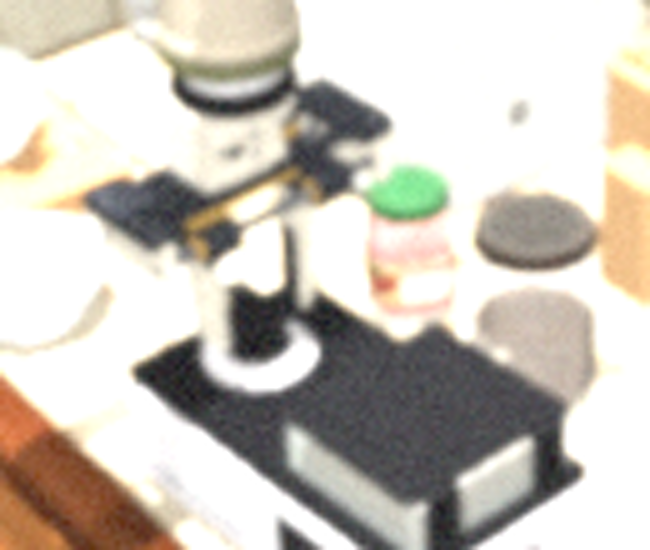

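The fingers straddle the bar, centred at (319,240), with no contact. Gripping now.

>>> jog_arm:
  commands:
    - [[0,0,0],[0,0,0],1]
    - [[0,0,0],[0,0,0],1]
    - [[0,0,0],[0,0,0],1]
    - [[0,0,0],[0,0,0],1]
    - [[0,0,0],[0,0,0],1]
    - [[0,0,0],[0,0,0],1]
  newtons: 45

```text
t: 11.72
tool_pos: [0.4625, 0.0866, 0.0866]
orientation: [2.144, 2.295, 0.006]
force: [-4.4, -0.1, 3.0]
opening: 0.0135
```

>>> jog_arm:
  commands:
    - [[0,0,0],[0,0,-0.025],1]
    - [[0,0,0],[0,0,-0.05],1]
    - [[0,0,0],[0,0,-0.075],1]
    - [[0,0,0],[0,0,-0.1],1]
    - [[0,0,0],[0,0,-0.125],1]
    - [[0,0,0],[0,0,-0.15],1]
    - [[0,0,0],[0,0,-0.175],1]
    - [[0,0,0],[0,0,-0.2],1]
    - [[0,0,0],[0,0,-0.2],1]
    - [[0,0,0],[0,0,-0.2],1]

```text
t: 12.98
tool_pos: [0.4616, 0.0867, 0.0865]
orientation: [3.082, 0.596, 0.001]
force: [-5.9, -0.7, 3.5]
opening: 0.0134
```

```bash
python3 - <<'E'
from h import *
st=robot.read_state();w=snap('wrist','w11.png')
print(st['tool_pos'],st['force'],st['wrist_torque'],st['opening'],st['q'],st['orientation'])
r=st['orientation'];R=Ro.from_rotvec(r).as_matrix();print('psi',np.arctan2(R[1,1],R[0,1]))
i=cv2.convertScaleAbs(cv2.imread('pics/w11.png'),alpha=2,beta=15)
cv2.imwrite('pics/w11b.png',i)
E
```

```text
[0.46164253 0.08670864 0.08645168] [-5.91336964 -0.68549468  3.54574297] [ 0.06784111  1.1123636  -0.0136074 ] 0.013438776722073872 [ 0.07886349 -0.16443524  1.95301207 -0.00278203  1.35195961  1.2682571 ] [3.08169497e+00 5.95875759e-01 1.17152935e-03]
psi -1.1887913665851964
```

View pics/w11b.png

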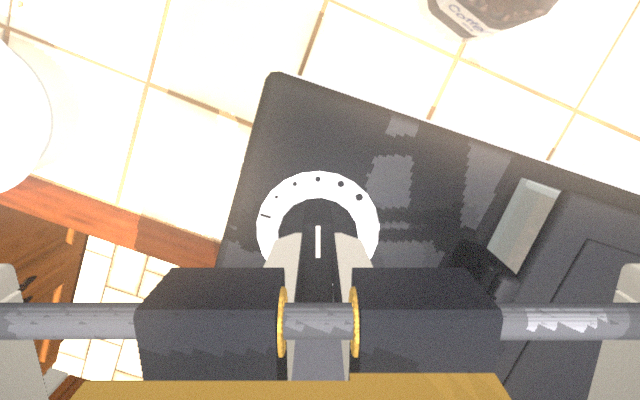

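The pointer aligns with the third dot (318,180) and twist torque is about 0, so it's sitting at stop 3. Now pressing.

>>> jog_arm:
  commands:
    - [[0,0,-0.004],[0,0,0],1]
    - [[0,0,-0.008],[0,0,0],1]
    - [[0,0,-0.012],[0,0,0],1]
    - [[0,0,-0.012],[0,0,0],1]
    - [[0,0,-0.012],[0,0,0],1]

```text
t: 13.65
tool_pos: [0.4619, 0.0869, 0.0815]
orientation: [3.082, 0.596, 0.002]
force: [-13.1, -0.8, 22.3]
opening: 0.014
```

>>> jog_arm:
  commands:
    - [[0,0,-0.002],[0,0,0],1]
    - [[0,0,-0.002],[0,0,0],1]
    - [[0,0,-0.002],[0,0,0],1]
    - [[0,0,-0.002],[0,0,0],1]

```text
t: 14.15
tool_pos: [0.4618, 0.0869, 0.0816]
orientation: [3.082, 0.596, 0.002]
force: [-10.0, -1.6, 15.4]
opening: 0.0133
```

```bash
python3 - <<'E'
from h import *
for k in range(2):
    st=robot.read_state();w=snap('wrist','w12.png')
    print(st['t'],st['tool_pos'],st['force'],st['wrist_torque'],st['opening'])
s=snap('scene','s12.png');t=snap('top','t12.png')
for n in('coffee_jar','jam','bowl','cork'): print(n,[(round(d['p'],2),d['uv']) for d in robot.trace('top',n)[:1]])
i=cv2.convertScaleAbs(cv2.imread('pics/w12.png'),alpha=2,beta=15)
cv2.imwrite('pics/w12b.png',i)
i=cv2.convertScaleAbs(cv2.imread('pics/s12.png')[130:240,220:350],alpha=1.5,beta=10)
cv2.imwrite('pics/s12z.png',cv2.resize(i,None,fx=5,fy=5,interpolation=cv2.INTER_CUBIC))
E
```

```text
14.15 [0.46177212 0.08689008 0.08158299] [-10.04060181  -1.55845793  15.36838346] [-0.13616637  1.9130354   0.00202757] 0.013319884935498023
14.2 [0.46177576 0.08687971 0.08154761] [-9.21069144 -1.27974528 14.5691468 ] [-0.18584186  1.89694583 -0.02064849] 0.0134752100155087
coffee_jar [(0.67, [293.1, 156.5])]
jam [(0.89, [252.2, 160.8])]
bowl [(0.89, [199.5, 227.6])]
cork [(0.59, [409.1, 181.0])]
```

View pics/w12b.png

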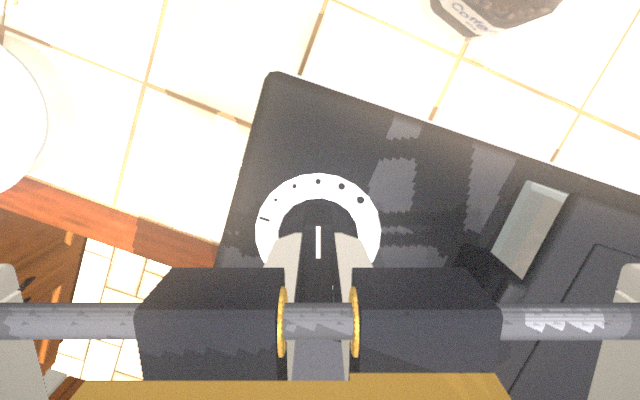

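View pics/s12z.png

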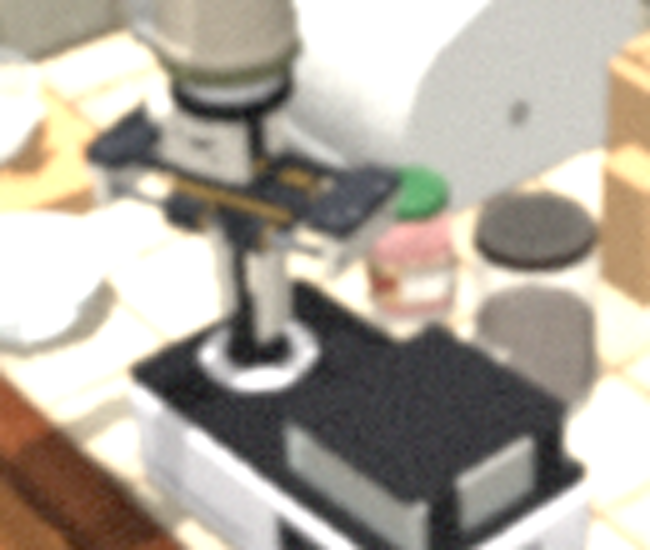

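```bash
python3 - <<'E'
from h import *
a=cv2.imread('pics/top0.png',0);b=cv2.imread('pics/t12.png',0)
for n,(x0,y0,x1,y1) in dict(bowl=(172,205,220,248),jam=(238,146,264,176),jar=(276,140,308,180),cork=(400,172,418,192)).items():
    print(n,cv2.phaseCorrelate(np.float32(a[y0:y1,x0:x1]),np.float32(b[y0:y1,x0:x1])))
st=robot.read_state();print(st['t'],st['force'])
print(robot.close_job())
E
```

```text
bowl ((0.017148821513977452, 0.5252759063355725), 1.000749691106655)
jam ((0.490073717133356, 0.016275357435846516), 0.9988662825690375)
jar ((-0.1324401440505234, -0.2931179371517878), 0.9026180285960436)
cork ((0.008716194565581148, 0.10791065662814248), 0.9598896301454968)
14.55 [-9.98241637 -0.37466179 15.05229143]
the job is handed in; nothing more can be done
None
```

I shut the lid, turned the knob clockwise to the third stop, and pressed it in. I handed the job in at about 14.6 s with the knob still gripped and held down. The hand-in gives no verdict.

- **Lid:** the force rose at the catch, dropped to about 0, then hit a hard stop at 35 N. Later pictures show the lid flat and shut. My first push put about 25 N on the lid's edge and could not close it. After backing off and allowing for the difference in finger length described below, the second push closed it.
- **Knob:** I gripped the bar (opening 13.4 mm) and turned it 72°. The pointer lines up with the third dot and the twist torque is about 0, so it is sitting at the stop.
- **Press:** the knob went down 5.0 mm until it stopped, and is held with about 15 N, against the 8 N spring. The grip did not slip.
- **Bystanders:** the jar, jam, bowl and cork show shifts of 0.5 pixel or less in the top view, and nothing I did went near them. The detector's centres for the bowl and jam came out 3–5 pixels different; I put that down to detector noise.

**Disagreements:**
- **Finger length:** the visible finger ends are about 38 mm short of the stated TCP, confirmed by contact with the shut lid. I used the real ends for the lid and the knob.
- **Side force:** about 10 N of sideways force remains on the wrist from gripping and pressing slightly off-centre.

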